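# Open the tight tea tin in the one-handed clamp

## Robot

A 7-joint arm with a two-finger parallel gripper is mounted at the origin on a cart in front of the work surface, level with it; the furniture and walls round the work are solid. World frame = base frame: x ahead of the robot, y to its left, z up, the work surface at z = 0. Lengths are in m, angles in rad, forces in N, time in s.
With the tool pointing down it reaches from about 0.35 to 0.775 m from the base axis. Payload 3.1 kg.
Tool frame: the origin (TCP) lies midway between the tips of the shut fingers; the grasp point (between the pads) lies ctrl.grip_depth behind it (ctrl.grip_depth is the distance from the TCP to the grasp point, in m); z points along the fingers, y is the line along which they close (so a half turn about z gives the same grasp; the last joint's range is limited). The gripper opens to 85 mm and grips with 20 to 120 N. Pads are 22 mm wide; open, the fingers measure 114 mm over their backs; the gripper's body (76 mm by 85 mm) begins 54 mm behind the grasp point. The pads swing forward as they close: fully open they stand 13 mm farther back than shut.
Start: joints at [1.22, 0.311, 0.014, 1.512, -0.004, 1.319, -0.027], TCP at [0.167, -0.524, 0.211] pointing down, gripper open.
Joint ranges: [-2.7, 2.7], [-0.3, 1.91], [-1.27, 1.3], [0.12, 2.57], [-1.44, 4.58], [0.2, 2.03], [-3.05, 3.05]. Speed limits (rad/s): [2.79, 2.79, 3.14, 3.14, 3.14, 3.14, 3.14].

## Interface

Orientations are given as a rotation vector (axis times angle).
In Python, from plant import ctrl, optics gives the robot as it stands.
- The arm moves only by the tool apply_moves, never from a script. Its argument "increments" is a list of rows, each an object of numbers: "dx", "dy", "dz": the shift along the world's x, y, z in cm; "turn": the turn about the world's z in degrees. In form: [{"dx": .., "dy": .., "dz": .., "turn": ..}, ...]. A call has 1 to 10 rows; each row is the pose to reach, as a shift and turn from the pose commanded when the call began; what a row does not reach only later rows make up. A row lasts 1/8 s, in which the tool goes at most 62.5 mm and 10.7 degrees, less where a joint would pass 70% of its speed; a pose out of reach is approached as far as the arm can. A call with a gripper value outside its range is refused whole. "fingers" is the opening, from 0 (shut) to 1 (fully open), set as the call begins (left out, the last holds). The fingers move at their own pace and stop on an object; "newtons" is the grip in N (left out, the last holds). Time passes only in rows, so rows that repeat a pose let the fingers close. It gives the time, the measured TCP pose, the force, the opening and the grip force at its end, in the units of the state.
- ctrl.get_state(): the state, without advancing time (a new reading comes with each control period).
- optics.get_image(name): name is "scene" or "top" or "wrist"; returns a dict with "img" (384x512x3 uint8, red, green, blue), "z_map" (384x512 float32, m along the optical axis (not along the pixel's ray), 0 where there is no reading), "fx", "fy", "cx", "cy" (pixels), "distortion" ([k1, k2, p1, p2, k3] as OpenCV has them; the pictures are not rectified), "origin" and "attitude" of the camera in the world. Camera axes: x right, y down, z forward; pixel columns grow to the right and rows downward; lengths in m; the calibration is good to about 2 mm. A picture is of the moment at which its call begins.
- ctrl.hand_in(): hands the job in; it is judged then, once.
The state is a dict: "time_s": time; "joints": joint angles; "joint_velocities": joint speeds; "tau": joint torques, N m; "eef_pos": TCP position; "tool_rot": TCP orientation; "contact_force": force on the tool from outside, world axes, zero at the start; "ft_torque": the same for the moment, N m; "width": opening from 0.0 (shut) to 1.0 (fully open); "finger_force": force on a finger pad.
Only numpy, scipy, OpenCV 4.12 (cv2) and the standard library are available. Lean on these libraries where they do the work, as an engineer would, in place of code of your own. Each camera call takes 0.05 s, during which the arm holds its last target. There are 200 camera calls.

## Task

The tea tin's deep slip-over lid is so tight that the whole tin comes up with it, so first clamp the tin: swing the clamp's red-knobbed lever all the way over to its stop. Then draw the lid straight up off the tin, with the tin's bottom staying down in the clamp, and set the lid down gently, without dropping it, on the wooden chopping board, mouth down and wholly on the board. Leave the clamp closed and do not disturb the other things.

Things in the scene. Friction and masses are not known exactly. Their poses are not given: they have to be found in the camera images.
- clamp: One-handed tin clamp, fixed: wooden base 130 (x) x 150 (y) x 18 mm high, two aluminium jaws 62 mm high, x = -34..34 mm. Origin: centre of underside. The fixed jaw's face is at the clamp's y = +58 mm; the moving jaw closes towards +y by a cam, from a 59 mm gap. Closed, it presses the 50 mm tin with about 20 N against the fixed jaw, tin centre then at y = +33 mm.
- clamp_lever (a joint): Cam lever of the clamp, about the vertical axis through lever_pivot: 0 = open, lever along the clamp's -y; grows counter-clockwise seen from above to 1.571 = closed on its stop, lever along the clamp's +x. Starts between 0 and 0.35. Needs about 3 to 6 N at the knob; friction keeps it where it is left.
- lever_pivot (a point): Point on the lever's vertical turning axis, 55 mm above the clamp's underside.
- lever_knob (a point): Centre of the red upright round knob at the end of the lever, 100 mm from the pivot axis. Knob 16 to 18 mm in diameter, from 20 mm below to 14 mm above this point; it is rigid with the lever. The lever's steel bar lies below the knob: its top is 20 mm below this point.
- tin: Lower part (body) of the square tea tin, dark blue, 50 x 50 mm, 112 mm high, full of tea sachets, 0.32 kg. Origin: centre of its underside, which stands on the clamp's base 18 mm above the clamp's underside. Loose between the open jaws, sides parallel to the jaws within 0.03 rad.
- tin_lid: Lid of the tin, dark blue with a cream panel on top, 56 x 56 mm outside, 64.5 mm high, rigid, 0.12 kg. Origin: centre of its mouth (lower edge, open below); z points up. On the tin, its mouth is 50 mm and its top 114.5 mm above the tin's underside; the skirt overlaps the body by 62 mm, with dry friction of about 6 to 10 N all the way. Grip across two facing sides.
- chopping_board: Wooden chopping board, 200 (x) x 300 (y) x 22 mm, loose on the worktop, 0.84 kg. Origin: centre of its underside. Its y axis points away from the robot, x to the right. The lemon lies on its far part (centre at y over 80 mm), the teaspoon along its left edge (x about -74 mm); the near right part is free.
- lemon: Lemon, 72 x 57 x 58 mm, lying loose on the far part of the chopping board: leave it alone. Origin: underside.
- teaspoon: Steel teaspoon, 137 x 28 x 13 mm, lying loose along the left edge of the chopping board: leave it alone. Origin: underside.
- white_beaker: Plain white beaker, 85 mm across, 96 mm high, loose behind the board: leave it alone. Origin: centre of underside.
- salt_shaker: Glass salt shaker, 44 mm across, 90 mm high, loose at the back of the worktop: leave it alone. Origin: centre of underside.
There are look-alikes about, which are no part of the job. What is shaped like the tin_lid but orange is not meant.

How it is judged:
On the way, in this order (a step that is already met when the one before it is completed fails the run):
1. the clamp lever is swung over to its stop, with the tin standing between the jaws and its lid still on (value of joint clamp_lever above 1.35 rad and z of tin in the frame of clamp between 0.013 and 0.023 m and z of tin_lid in the frame of tin below 0.06 m), for 0.2 s.
2. the lid is drawn straight up clear of the tin, the tin staying down in the closed clamp (value of joint clamp_lever above 1.35 rad and z of tin in the frame of clamp between 0.013 and 0.023 m and z of tin_lid in the frame of tin above 0.114 m and horizontal distance between tin_lid and tin below 0.03 m and angle between tin_lid's own z axis and vertical below 0.2 rad), for 0.02 s.
At the end, for the whole second after the job is handed in: The lid stands mouth down (within 0.08 rad of upright) on the chopping board, its centre at least 28 mm inside the board's edges, at rest; the tin stands upright (within 0.06 rad) and seated (within 5 mm) in the clamp; the lever is closed (beyond 1.35 rad) (value of joint clamp_lever above 1.35 rad and z of tin in the frame of clamp between 0.013 and 0.023 m and angle between tin's own z axis and vertical below 0.06 rad and z of tin_lid in the frame of chopping_board between 0.018 and 0.027 m and x of tin_lid in the frame of chopping_board between -0.072 and 0.072 m and y of tin_lid in the frame of chopping_board between -0.122 and 0.122 m and angle between tin_lid's own z axis and vertical below 0.08 rad and linear speed of each of tin_lid, tin below 0.02 m/s); the robot touches nothing.
It fails at once if the tin's bottom is lifted more than 8 mm off the clamp's base (z of tin in the frame of clamp above 0.026 m).
It fails at once if the lid is dropped: it moves faster than 0.5 m/s while the fingers do not touch it (linear speed of tin_lid above 0.5 m/s and contact force between the fingers and tin_lid below 0.05 N).
It fails at once if the chopping board is shifted more than 30 mm (distance of chopping_board from where it was at the start of the episode above 0.03 m).
It fails at once if the lemon, teaspoon, beaker or salt shaker is shifted more than 40 mm (distance of any of lemon, teaspoon, white_beaker, salt_shaker from where it was at the start of the episode above 0.04 m).
It also fails if it takes over 54 s, if anything falls off the work surface, if the arm or the gripper's body presses on something with over 40 N, if the wrist force passes 120 N, or if a joint passes its speed limit or range.

## Working session

There is one attempt and no reset: what is moved stays moved. The work goes in short steps, Python scripts to look and compute and a tool call to move; the robot and the scene stay as the last step left them, time stands still between calls to the robot, and variables do not carry over. Pictures are saved under pics/ and viewed, at most 10 in all, crops included, and the job is handed in when it is done.

Besides the shell and the picture viewer there is one more tool, called after "Emit:" by a JSON object that holds its "api" and its "payload". apply_moves: Moves the arm, as the interface text tells. Its arguments: {"type":"object","properties":{"increments":{"type":"array"},"fingers":{"type":"number"},"newtons":{"type":"number"}},"required":["increments"]}

```bash
mkdir -p pics; cat > h.py <<'E'
import numpy as np,cv2
from scipy.spatial.transform import Rotation as R
from plant import ctrl,optics
def get(n,save=None):
    d=optics.get_image(n)
    if save: cv2.imwrite('pics/'+save,d['img'][:,:,::-1])
    a=np.array(d['attitude'],float)
    d['R']=a if a.shape==(3,3) else (R.from_rotvec(a).as_matrix() if a.size==3 else R.from_quat(a).as_matrix())
    d['K']=np.array([[d['fx'],0,d['cx']],[0,d['fy'],d['cy']],[0,0,1]])
    return d
def pts(d,uv):
    """3D points from depth map"""
    uv=np.atleast_2d(uv).astype(int); n=cv2.undistortPoints(uv.astype(np.float64).reshape(-1,1,2),d['K'],np.array(d['distortion'])).reshape(-1,2)
    z=d['z_map'][uv[:,1],uv[:,0]]
    return (np.c_[n,np.ones(len(n))]*z[:,None])@d['R'].T+np.array(d['origin'])
def plane(d,uv,h):
    uv=np.atleast_2d(uv).astype(np.float64); n=cv2.undistortPoints(uv.reshape(-1,1,2),d['K'],np.array(d['distortion'])).reshape(-1,2)
    r=np.c_[n,np.ones(len(n))]@d['R'].T; o=np.array(d['origin'])
    return o+r*((h-o[2])/r[:,2])[:,None]
E
python3 - <<'E'
from h import *
for n in('scene','top'):
    d=get(n,n+'0.png'); print(n,d['origin'],d['attitude'])
s=ctrl.get_state(); print(s['eef_pos'],s['tool_rot'],s['time_s'],ctrl.grip_depth)
E
```

```text
scene [-0.37371894  0.91243095  0.61353964] [-1.03864565  2.03258913 -1.35203054]
top [0.49169515 0.17625676 1.2314146 ] [-2.16555216  2.1717973  -0.08970603]
[ 0.16692424 -0.52331268  0.20981713] [-3.10213618e+00 -4.82881128e-01  7.03150376e-04] 0.1 0.0187
```

View pics/scene0.png

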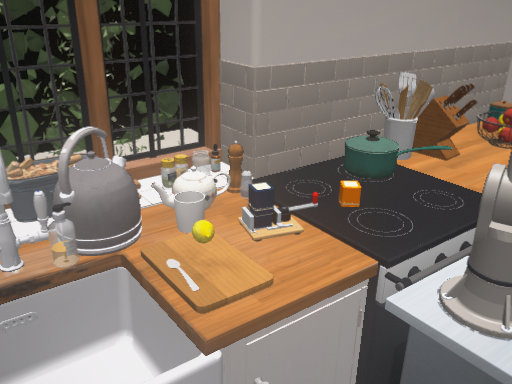

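View pics/top0.png

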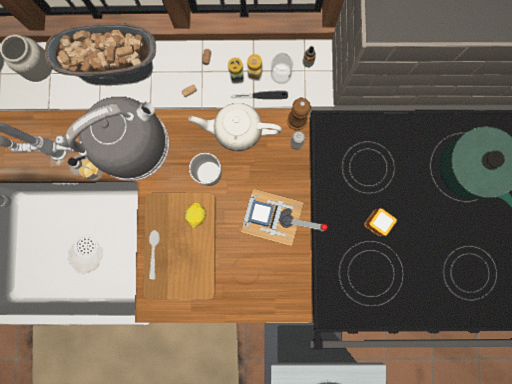

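The top view shows the tin's cream top at (262,213), the red knob at (324,227), the board around (180,245), the lemon at (196,214), the spoon at (153,250) and the orange decoy at (381,222). The scene view confirms that the lever is open and pointing right.

```bash
python3 - <<'E'
from h import *
d=get('top'); im=d['img']; hsv=cv2.cvtColor(im,cv2.COLOR_RGB2HSV)
def comp(m,c):
    n,l,s,ct=cv2.connectedComponentsWithStats(m.astype(np.uint8)*255)
    i=min(range(1,n),key=lambda k:np.hypot(*(ct[k]-c))-0.2*min(s[k,4],50)); ys,xs=np.where(l==i); return np.c_[xs,ys]
red=comp(((hsv[...,0]<6)|(hsv[...,0]>174))&(hsv[...,1]>170)&(hsv[...,2]>90),(324,227))
p=pts(d,red); print('knob',len(red),red.mean(0),np.median(p,0),plane(d,[red.mean(0)],.069))
# things by height near clamp
vv,uu=np.mgrid[185:250,235:335]; uv=np.c_[uu.ravel(),vv.ravel()]; P=pts(d,uv)
t=uv[(P[:,2]>.115)&(P[:,2]<.15)]; Q=P[(P[:,2]>.115)&(P[:,2]<.15)]
k=(np.abs(t-np.array([262,213])).max(1)<22); t=t[k];Q=Q[k]
r=cv2.minAreaRect(np.float32(Q[:,:2])); print('lid',len(t),r,np.median(Q[:,2]))
b=uv[(P[:,2]>.008)&(P[:,2]<.16)&(uv[:,0]<312)]; B=P[(P[:,2]>.008)&(P[:,2]<.03)&(uv[:,0]<305)]
r=cv2.minAreaRect(np.float32(B[:,:2]));print('base',len(B),r,np.median(B[:,2]))
# board
vv,uu=np.mgrid[180:312,135:240]; uv=np.c_[uu.ravel(),vv.ravel()]; P=pts(d,uv)
B=P[(P[:,2]>.014)&(P[:,2]<.03)&(uv[:,0]<225)]
print('board',len(B),cv2.minAreaRect(np.float32(B[:,:2])),np.percentile(B[:,:2],[1,99],axis=0))
E
python3 - <<'E'
import cv2
im=cv2.imread('pics/top0.png')[175:265,230:350]
cv2.imwrite('pics/c.png',cv2.resize(im,None,fx=6,fy=6,interpolation=cv2.INTER_CUBIC))
E
```

```text
knob 31 [324.06451613 226.58064516] [0.5334326  0.01758507 0.07770593] [[0.53231081 0.01586454 0.069     ]]
lid 468 ((0.5667839646339417, 0.18714368343353271), (0.05568643659353256, 0.05611243098974228), 75.7300033569336) 0.1256951627212597
base 1282 ((0.5627971887588501, 0.15576747059822083), (0.14877766370773315, 0.12940898537635803), 74.3072509765625) 0.012139012746654743
board 3677 ((0.5001909136772156, 0.4137645959854126), (0.20475003123283386, 0.3337278962135315), 89.90550231933594) [[0.33641426 0.32072909]
 [0.63040179 0.51395956]]
```

View pics/c.png

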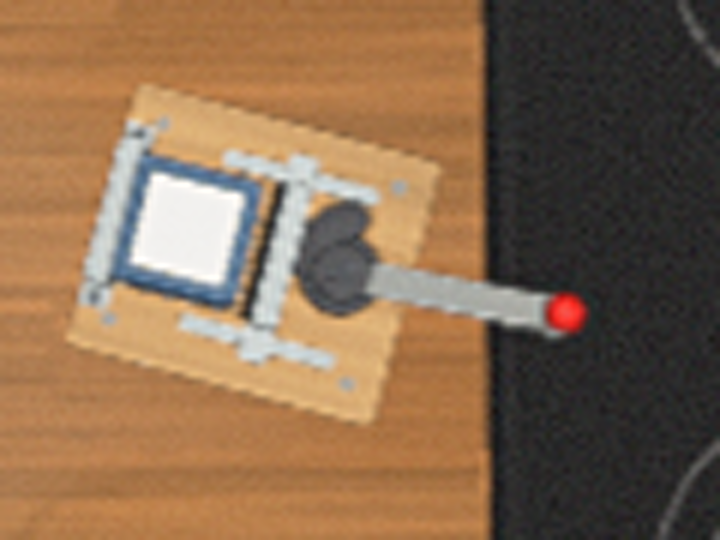

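The crop shows the clamp turned about -15.7°, with the lever near its open end and the red knob at crop (567,313). The clamp centre is about (0.563, 0.156), the pivot about (0.551, 0.114) and the knob about (0.532, 0.016). I'll move over the knob with the finger line tangent to its arc.

Emit:
{"api": "apply_moves", "payload": {"increments": [{"dx": 3, "dy": 4.5, "turn": 6}, {"dx": 6.5, "dy": 9.5, "turn": 12}, {"dx": 10, "dy": 14.5, "turn": 18}, {"dx": 13.5, "dy": 19.5, "turn": 24}, {"dx": 17, "dy": 24.5, "turn": 30}, {"dx": 20.5, "dy": 30, "turn": 36}, {"dx": 24, "dy": 35, "turn": 42}, {"dx": 27.5, "dy": 40, "turn": 48}, {"dx": 31, "dy": 45, "turn": 54}, {"dx": 34, "dy": 50, "turn": 61}], "fingers": 0.6, "newtons": 20}}

```text
invalid input at $.increments[0]: expected keys dx, dy, dz, turn
```

Emit:
{"api": "apply_moves", "payload": {"increments": [{"dx": 2, "dy": 3}, {"dx": 2, "dy": 3}, {"dx": 2, "dy": 3}, {"dx": 2, "dy": 3}]}}

```text
invalid input at $.increments[0]: expected keys dx, dy, dz, turn
```

```bash
python3 - <<'E'
from h import *
s=ctrl.get_state(); print(s['eef_pos'],s['tool_rot'],s['time_s'],s['joints'],s['width'])
d=get('wrist','w1.png'); print(d['origin'])
hsv=cv2.cvtColor(d['img'],cv2.COLOR_RGB2HSV)
m=((hsv[...,0]<6)|(hsv[...,0]>174))&(hsv[...,1]>170)&(hsv[...,2]>90)
n,l,st,ct=cv2.connectedComponentsWithStats(m.astype(np.uint8))
i=1+np.argmax(st[1:,4]); ys,xs=np.where(l==i); P=pts(d,np.c_[xs,ys]); print(st[i],ct[i],np.percentile(P,[2,50,98],axis=0))
zt=np.percentile(P[:,2],95);T=P[P[:,2]>zt-.005];print('top',cv2.minEnclosingCircle(np.float32(T[:,:2])),zt)
E
```

```text
[ 0.16694849 -0.52341974  0.20995851] [-3.10243683e+00 -4.82914394e-01  6.20235565e-04] 0.15 [ 1.22032204  0.311552    0.01402036  1.51270536 -0.00437318  1.31920451
 -0.02719764] 0.9993637621227869
[ 0.2336697  -0.50398097  0.37423094]Traceback (most recent call last):
  File "<stdin>", line 7, in <module>
    return _wrapfunc(a, 'argmax', axis=axis, out=out, **kwds)
    return bound(*args, **kwds)
ValueError: attempt to get argmax of an empty sequence
```

View pics/w1.png

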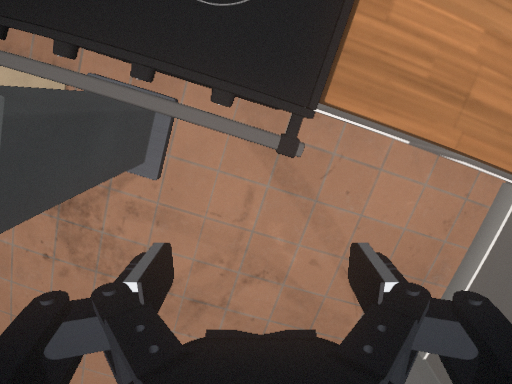

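All row keys are required, so nothing moved. The wrist view shows only floor and the stove edge, with the fingers at the lower corners.

Emit:
{"api": "apply_moves", "payload": {"increments": [{"dx": 3, "dy": 4.5, "dz": 0, "turn": 6}, {"dx": 6.5, "dy": 9.5, "dz": 0, "turn": 12}, {"dx": 10, "dy": 14.5, "dz": 0, "turn": 18}, {"dx": 13.5, "dy": 19.5, "dz": 0, "turn": 24}, {"dx": 17, "dy": 24.5, "dz": 0, "turn": 30}, {"dx": 20.5, "dy": 30, "dz": 0, "turn": 36}, {"dx": 24, "dy": 35, "dz": 0, "turn": 42}, {"dx": 27.5, "dy": 40, "dz": 0, "turn": 48}, {"dx": 31, "dy": 45, "dz": 0, "turn": 54}, {"dx": 34, "dy": 50, "dz": 0, "turn": 61}], "fingers": 0.6, "newtons": 20}}

```text
time_s: 1.45
eef_pos: [0.5082, -0.0225, 0.2108]
tool_rot: [2.426, 1.996, 0.0]
contact_force: [1.1, -0.9, 0.3]
width: 0.601
finger_force: 0.0
```

Emit:
{"api": "apply_moves", "payload": {"increments": [{"dx": 2, "dy": 3, "dz": 0, "turn": 0}, {"dx": 2, "dy": 3, "dz": 0, "turn": 0}, {"dx": 2, "dy": 3, "dz": 0, "turn": 0}, {"dx": 2, "dy": 3, "dz": 0, "turn": 0}]}}

```text
time_s: 1.95
eef_pos: [0.5267, 0.004, 0.2107]
tool_rot: [2.432, 1.988, -0.002]
contact_force: [0.3, 0.8, -0.6]
width: 0.6
finger_force: 0.0
```

```bash
cat > knob.py <<'E'
from h import *
s=ctrl.get_state(); print(s['eef_pos'],s['tool_rot'],s['time_s'],s['joints'],s['width'])
d=get('wrist','w2.png'); print(d['origin'])
hsv=cv2.cvtColor(d['img'],cv2.COLOR_RGB2HSV)
m=((hsv[...,0]<6)|(hsv[...,0]>174))&(hsv[...,1]>170)&(hsv[...,2]>90)
n,l,st,ct=cv2.connectedComponentsWithStats(m.astype(np.uint8))
i=1+np.argmax(st[1:,4]); ys,xs=np.where(l==i); P=pts(d,np.c_[xs,ys]); print(st[i],ct[i],np.percentile(P,[2,50,98],axis=0))
zt=np.percentile(P[:,2],95);T=P[P[:,2]>zt-.005];print('top',cv2.minEnclosingCircle(np.float32(T[:,:2])),zt)
E
python3 knob.py
```

```text
[0.52671225 0.00400359 0.21068207] [ 2.43186595e+00  1.98777168e+00 -1.98774525e-03] 1.95 [ 0.40230906  0.31520473 -0.57488234  1.55697622  0.17609688  1.32198328
 -0.39397053] 0.6003172392375073
[0.54051243 0.07136373 0.37484901]
[254 157  17  17 177] [261.88135593 164.98870056] [[0.52272971 0.00811627 0.07333776]
 [0.53058032 0.01687067 0.07742714]
 [0.53827312 0.02342266 0.0806382 ]]
top ((0.5305132865905762, 0.015034707263112068), 0.008337161503732204) 0.08028900592924629
```

View pics/w2.png

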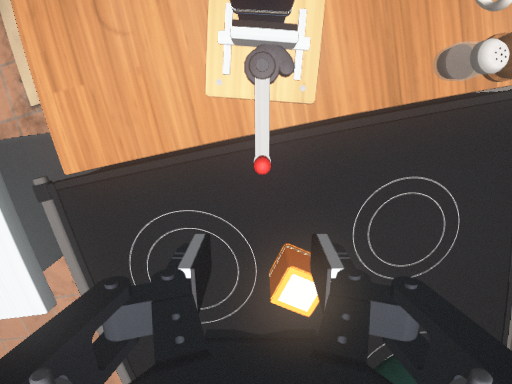

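The wrist view shows the knob at (262,165) and the pivot at (262,65), with the lever square to the finger line. That puts the knob at (0.531, 0.016) with its top at about 0.081. I'll descend over it and close.

Emit:
{"api": "apply_moves", "payload": {"increments": [{"dx": 0.4, "dy": 1.2, "dz": -3, "turn": 0}, {"dx": 0.4, "dy": 1.2, "dz": -6.5, "turn": 0}, {"dx": 0.4, "dy": 1.2, "dz": -10, "turn": 0}, {"dx": 0.4, "dy": 1.2, "dz": -12.5, "turn": 0}, {"dx": 0.4, "dy": 1.2, "dz": -14.5, "turn": 0}, {"dx": 0.4, "dy": 1.2, "dz": -15.7, "turn": 0}, {"dx": 0.4, "dy": 1.2, "dz": -15.7, "turn": 0}, {"dx": 0.4, "dy": 1.2, "dz": -15.7, "turn": 0}]}}

```text
time_s: 3.0
eef_pos: [0.532, 0.0179, 0.0547]
tool_rot: [2.429, 1.991, 0.002]
contact_force: [0.5, 0.1, 1.5]
width: 0.601
finger_force: 0.0
```

Emit:
{"api": "apply_moves", "payload": {"increments": [{"dx": 0, "dy": 0, "dz": 0, "turn": 0}, {"dx": 0, "dy": 0, "dz": 0, "turn": 0}, {"dx": 0, "dy": 0, "dz": 0, "turn": 0}, {"dx": 0, "dy": 0, "dz": 0, "turn": 0}, {"dx": 0, "dy": 0, "dz": 0, "turn": 0}, {"dx": 0, "dy": 0, "dz": 0, "turn": 0}], "fingers": 0.1, "newtons": 20}}

```text
time_s: 3.75
eef_pos: [0.5314, 0.0181, 0.0542]
tool_rot: [2.429, 1.992, 0.0]
contact_force: [-1.6, -0.9, 3.7]
width: 0.143
finger_force: 18.4
```

```bash
python3 - <<'E'
import numpy as np
from plant import ctrl
s=ctrl.get_state();print(s['eef_pos'])
piv=np.array([.551,.114]);a0=-101.3
for t in range(0,95,8):
    a=np.deg2rad(a0+t);b=np.deg2rad(a0)
    print(t,np.round(10*(np.array([np.cos(a)-np.cos(b),np.sin(a)-np.sin(b)])),2))
E
```

```text
[0.53137831 0.01807064 0.05416868]
0 [0. 0.]
8 [ 1.38 -0.18]
16 [ 2.78 -0.16]
24 [4.16 0.05]
32 [5.49 0.45]
40 [6.76 1.03]
48 [7.94 1.79]
56 [8.99 2.7 ]
64 [9.91 3.75]
72 [10.68  4.91]
80 [11.28  6.17]
88 [11.69  7.51]
```

Emit:
{"api": "apply_moves", "payload": {"increments": [{"dx": 0.7, "dy": -0.12, "dz": 0, "turn": 4}, {"dx": 1.4, "dy": -0.18, "dz": 0, "turn": 8}, {"dx": 2.1, "dy": -0.2, "dz": 0, "turn": 12}, {"dx": 2.8, "dy": -0.16, "dz": 0, "turn": 16}, {"dx": 3.5, "dy": -0.08, "dz": 0, "turn": 20}, {"dx": 4.15, "dy": 0.05, "dz": 0, "turn": 24}, {"dx": 4.15, "dy": 0.05, "dz": 0, "turn": 24}]}}

```text
time_s: 4.62
eef_pos: [0.5731, 0.0188, 0.0542]
tool_rot: [1.962, 2.454, 0.001]
contact_force: [-0.9, -0.4, 4.0]
width: 0.14
finger_force: 18.5
```

Emit:
{"api": "apply_moves", "payload": {"increments": [{"dx": 0.7, "dy": 0.2, "dz": 0, "turn": 4}, {"dx": 1.34, "dy": 0.4, "dz": 0, "turn": 8}, {"dx": 2.0, "dy": 0.68, "dz": 0, "turn": 12}, {"dx": 2.6, "dy": 0.98, "dz": 0, "turn": 16}, {"dx": 3.2, "dy": 1.34, "dz": 0, "turn": 20}, {"dx": 3.78, "dy": 1.74, "dz": 0, "turn": 24}, {"dx": 4.33, "dy": 2.18, "dz": 0, "turn": 28}, {"dx": 4.84, "dy": 2.65, "dz": 0, "turn": 32}, {"dx": 5.32, "dy": 3.17, "dz": 0, "turn": 36}, {"dx": 5.75, "dy": 3.7, "dz": 0, "turn": 40}]}}

```text
time_s: 5.88
eef_pos: [0.629, 0.0553, 0.0541]
tool_rot: [-1.001, -2.975, 0.003]
contact_force: [-4.5, -0.1, 8.2]
width: 0.14
finger_force: 19.3
```

Emit:
{"api": "apply_moves", "payload": {"increments": [{"dx": 0.41, "dy": 0.57, "dz": 0, "turn": 4}, {"dx": 0.78, "dy": 1.16, "dz": 0, "turn": 8}, {"dx": 1.09, "dy": 1.78, "dz": 0, "turn": 12}, {"dx": 1.37, "dy": 2.42, "dz": 0, "turn": 16}, {"dx": 1.59, "dy": 3.08, "dz": 0, "turn": 20}, {"dx": 1.65, "dy": 3.3, "dz": 0, "turn": 20}, {"dx": 1.7, "dy": 3.5, "dz": 0, "turn": 20}, {"dx": 1.7, "dy": 3.5, "dz": 0, "turn": 20}]}}

```text
time_s: 6.88
eef_pos: [0.6453, 0.0882, 0.054]
tool_rot: [-0.473, -3.102, 0.008]
contact_force: [-6.0, -4.2, 7.8]
width: 0.141
finger_force: 19.8
```

Emit:
{"api": "apply_moves", "payload": {"increments": [{"dx": 0.05, "dy": 0.2, "dz": 0, "turn": 0}, {"dx": 0.1, "dy": 0.4, "dz": 0, "turn": 0}, {"dx": 0.1, "dy": 0.4, "dz": 0, "turn": 0}]}}

```text
time_s: 7.25
eef_pos: [0.6454, 0.0883, 0.0539]
tool_rot: [-0.476, -3.1, 0.018]
contact_force: [-7.3, -7.5, 11.6]
width: 0.143
finger_force: 21.1
```

Emit:
{"api": "apply_moves", "payload": {"increments": [{"dx": 0, "dy": -0.4, "dz": 0, "turn": 0}, {"dx": 0, "dy": -0.4, "dz": 0, "turn": 0}, {"dx": 0, "dy": -0.4, "dz": 0, "turn": 0}, {"dx": 0, "dy": -0.4, "dz": 0, "turn": 0}], "fingers": 0.5}}

```text
time_s: 7.75
eef_pos: [0.6481, 0.0911, 0.0535]
tool_rot: [-0.472, -3.106, -0.001]
contact_force: [-1.4, 0.3, 0.3]
width: 0.501
finger_force: 0.0
```

Emit:
{"api": "apply_moves", "payload": {"increments": [{"dx": 0, "dy": 0, "dz": 2, "turn": 0}, {"dx": 0, "dy": 0, "dz": 5, "turn": 0}, {"dx": 0, "dy": 0, "dz": 9, "turn": 0}, {"dx": -1, "dy": 1, "dz": 14, "turn": 0}, {"dx": -5, "dy": 3, "dz": 18, "turn": -9}, {"dx": -9, "dy": 5, "dz": 20, "turn": -18}, {"dx": -11, "dy": 6, "dz": 20, "turn": -27}, {"dx": -13, "dy": 7, "dz": 20, "turn": -36}, {"dx": -13, "dy": 7, "dz": 20, "turn": -45}], "fingers": 1.0}}

```text
time_s: 8.88
eef_pos: [0.5164, 0.1631, 0.2562]
tool_rot: [1.625, 2.687, 0.003]
contact_force: [-0.1, -0.3, 0.0]
width: 0.999
finger_force: 0.0
```

Emit:
{"api": "apply_moves", "payload": {"increments": [{"dx": 0, "dy": 0, "dz": 0, "turn": -9}, {"dx": 0, "dy": 0, "dz": 0, "turn": -18}, {"dx": 0, "dy": 0, "dz": 0, "turn": -27}, {"dx": 0, "dy": 0, "dz": 0, "turn": -36}, {"dx": 0, "dy": 0, "dz": 0, "turn": -43}, {"dx": 0, "dy": 0, "dz": 0, "turn": -43}, {"dx": 0, "dy": 0, "dz": 0, "turn": -43}]}}

```text
time_s: 9.75
eef_pos: [0.5182, 0.161, 0.2546]
tool_rot: [2.495, 1.909, 0.002]
contact_force: [0.1, -0.4, 0.4]
width: 0.999
finger_force: 0.0
```

```bash
cat > lid.py <<'E'
from h import *
s=ctrl.get_state(); print(s['eef_pos'],s['tool_rot'],s['time_s'],s['joints'],s['width'])
d=get('wrist','w3.png'); im=d['img'];hsv=cv2.cvtColor(im,cv2.COLOR_RGB2HSV)
vv,uu=np.mgrid[0:384,0:512]; uv=np.c_[uu.ravel(),vv.ravel()]; P=pts(d,uv)
m=(P[:,2]>.12)&(P[:,2]<.145)&(np.hypot(P[:,0]-.567,P[:,1]-.19)<.06)
print('lid',m.sum(),cv2.minAreaRect(np.float32(P[m,:2])),np.median(P[m,2]))
t=get('top','top3.png');hsv=cv2.cvtColor(t['img'],cv2.COLOR_RGB2HSV)
m=((hsv[...,0]<6)|(hsv[...,0]>174))&(hsv[...,1]>170)&(hsv[...,2]>90)
n,l,st,ct=cv2.connectedComponentsWithStats(m.astype(np.uint8))
for i in range(1,n):
    if st[i,4]>5: print(ct[i],plane(t,[ct[i]],.075))
E
python3 lid.py
```

```text
[0.5181762  0.16102739 0.25461228] [2.49471790e+00 1.90880540e+00 1.78900605e-03] 9.75 [ 0.14932658  0.34165777 -0.6569794   1.43165724  0.20814845  1.43715826
 -0.77153507] 0.9989666619114903
lid 3230 ((0.5661811232566833, 0.1851842850446701), (0.054994624108076096, 0.05660790577530861), 74.6948013305664) 0.12707570833866216
[296.59259259 183.92592593] [[0.64751078 0.0890314  0.075     ]]
```

View pics/w3.png

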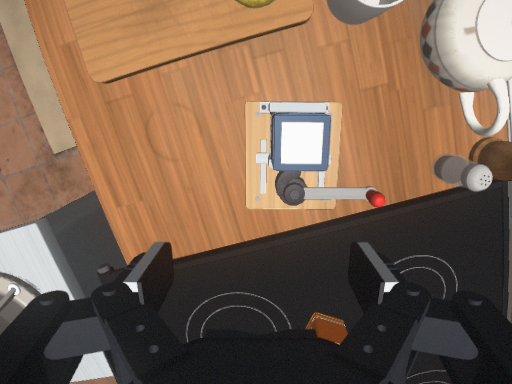

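The wrist view shows the lever closed, with its knob at (377,198), pointing along the clamp's +x, and the lid top at (302,142) square to the fingers. The lid centre is about (0.566, 0.185). I'll descend and grip it.

Emit:
{"api": "apply_moves", "payload": {"increments": [{"dx": 2.4, "dy": 1.2, "dz": 0, "turn": 0}, {"dx": 4.8, "dy": 2.45, "dz": 0, "turn": 0}, {"dx": 4.8, "dy": 2.45, "dz": -2, "turn": 0}, {"dx": 4.8, "dy": 2.45, "dz": -5, "turn": 0}, {"dx": 4.8, "dy": 2.45, "dz": -8, "turn": 0}, {"dx": 4.8, "dy": 2.45, "dz": -11, "turn": 0}, {"dx": 4.8, "dy": 2.45, "dz": -14, "turn": 0}, {"dx": 4.8, "dy": 2.45, "dz": -16, "turn": 0}, {"dx": 4.8, "dy": 2.45, "dz": -17, "turn": 0}, {"dx": 4.8, "dy": 2.45, "dz": -17, "turn": 0}]}}

```text
time_s: 11.1
eef_pos: [0.566, 0.1848, 0.0834]
tool_rot: [-2.497, -1.906, 0.001]
contact_force: [-0.4, 0.2, 0.4]
width: 0.998
finger_force: 0.0
```

Emit:
{"api": "apply_moves", "payload": {"increments": [{"dx": 0, "dy": 0, "dz": 0, "turn": 0}, {"dx": 0, "dy": 0, "dz": 0, "turn": 0}, {"dx": 0, "dy": 0, "dz": 0, "turn": 0}, {"dx": 0, "dy": 0, "dz": 0, "turn": 0}, {"dx": 0, "dy": 0, "dz": 0, "turn": 0}, {"dx": 0, "dy": 0, "dz": 0, "turn": 0}], "fingers": 0.4, "newtons": 60}}

```text
time_s: 11.85
eef_pos: [0.5665, 0.1857, 0.0854]
tool_rot: [2.497, 1.906, 0.003]
contact_force: [-2.5, -0.6, 6.2]
width: 0.643
finger_force: 66.2
```

Emit:
{"api": "apply_moves", "payload": {"increments": [{"dx": 0, "dy": 0, "dz": 0.4, "turn": 0}, {"dx": 0, "dy": 0, "dz": 0.8, "turn": 0}, {"dx": 0, "dy": 0, "dz": 1.2, "turn": 0}, {"dx": 0, "dy": 0, "dz": 1.6, "turn": 0}, {"dx": 0, "dy": 0, "dz": 2, "turn": 0}]}}

```text
time_s: 12.48
eef_pos: [0.5657, 0.1848, 0.1036]
tool_rot: [-2.497, -1.906, 0.002]
contact_force: [1.0, 2.1, -11.8]
width: 0.634
finger_force: 65.3
```

```bash
python3 - <<'E'
from h import *
d=get('scene'); cv2.imwrite('pics/s4.png',cv2.resize(d['img'][140:260,190:350,::-1],None,fx=5,fy=5,interpolation=cv2.INTER_CUBIC)[:600,:800])
E
```

```text
(no output)
```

View pics/s4.png

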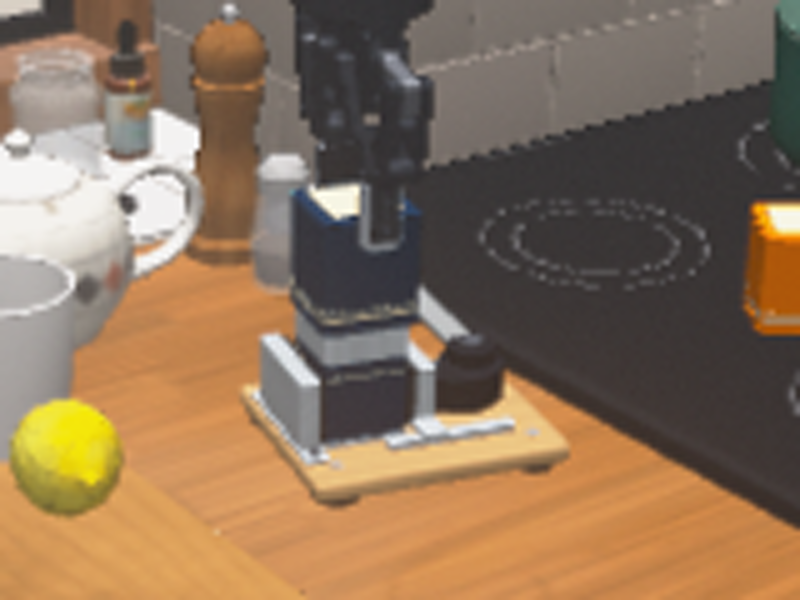

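The scene crop shows the lid sliding up, with the light tin collar exposed at (355,340), while the tin stays seated between the jaws. I'll keep drawing it up.

Emit:
{"api": "apply_moves", "payload": {"increments": [{"dx": 0, "dy": 0, "dz": 0.5, "turn": 0}, {"dx": 0, "dy": 0, "dz": 1, "turn": 0}, {"dx": 0, "dy": 0, "dz": 1.5, "turn": 0}, {"dx": 0, "dy": 0, "dz": 2, "turn": 0}, {"dx": 0, "dy": 0, "dz": 2.5, "turn": 0}, {"dx": 0, "dy": 0, "dz": 3, "turn": 0}, {"dx": 0, "dy": 0, "dz": 3.5, "turn": 0}, {"dx": 0, "dy": 0, "dz": 4, "turn": 0}, {"dx": 0, "dy": 0, "dz": 4.5, "turn": 0}, {"dx": 0, "dy": 0, "dz": 5, "turn": 0}]}}

```text
time_s: 13.78
eef_pos: [0.5674, 0.1854, 0.1561]
tool_rot: [2.497, 1.905, 0.005]
contact_force: [-0.6, -0.1, -0.4]
width: 0.642
finger_force: 66.4
```

Emit:
{"api": "apply_moves", "payload": {"increments": [{"dx": 0, "dy": 0, "dz": 0.6, "turn": 0}, {"dx": 0, "dy": 0, "dz": 1.2, "turn": 0}, {"dx": 0, "dy": 0, "dz": 2, "turn": 0}, {"dx": 0, "dy": 0, "dz": 3, "turn": 0}, {"dx": 0, "dy": 0, "dz": 4, "turn": 0}, {"dx": 0, "dy": 0, "dz": 4, "turn": 0}]}}

```text
time_s: 14.52
eef_pos: [0.5669, 0.1855, 0.1951]
tool_rot: [2.497, 1.906, 0.004]
contact_force: [1.1, 0.1, -1.1]
width: 0.638
finger_force: 66.4
```

```bash
python3 - <<'E'
from h import *
d=get('scene'); cv2.imwrite('pics/s5.png',cv2.resize(d['img'][120:240,190:350,::-1],None,fx=5,fy=5,interpolation=cv2.INTER_CUBIC))
print(ctrl.get_state()['joints'])
E
```

```text
[ 0.07380485  0.48632005 -0.63268192  1.38816008  0.28683533  1.35812291
 -0.83026626]
```

View pics/s5.png

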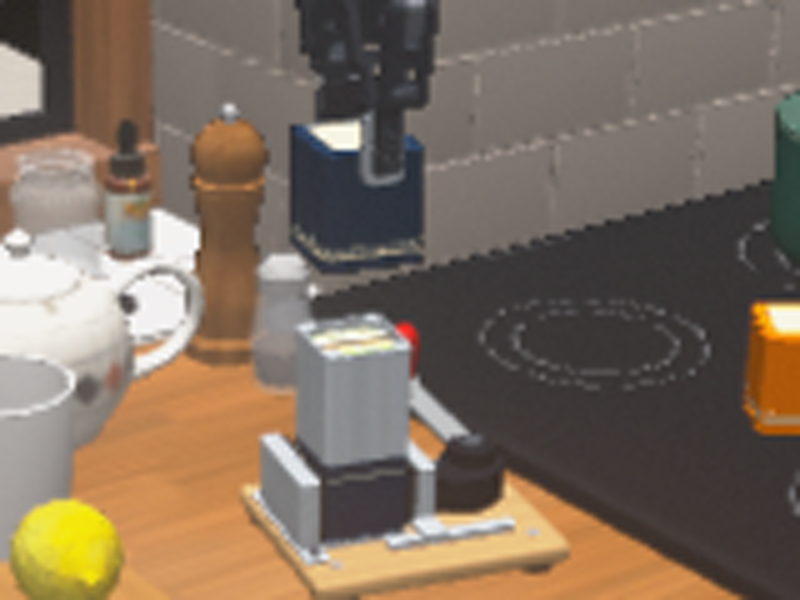

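The scene crop shows the lid clear of the tin at (355,200), level, with the tin seated in the closed clamp. I'll carry it to the near right of the board at about (0.42, 0.375).

Emit:
{"api": "apply_moves", "payload": {"increments": [{"dx": -1, "dy": 1.3, "dz": 0, "turn": 1.5}, {"dx": -3, "dy": 3.8, "dz": 0, "turn": 3}, {"dx": -5, "dy": 6.5, "dz": 0, "turn": 5}, {"dx": -7, "dy": 9, "dz": 0, "turn": 7}, {"dx": -9, "dy": 11.5, "dz": 0, "turn": 9}, {"dx": -11, "dy": 14, "dz": 0, "turn": 11}, {"dx": -13, "dy": 16.5, "dz": 0, "turn": 13}, {"dx": -14.2, "dy": 18.2, "dz": 0, "turn": 15}, {"dx": -14.7, "dy": 18.9, "dz": 0, "turn": 15}, {"dx": -14.7, "dy": 18.9, "dz": -2, "turn": 15}]}}

```text
time_s: 15.82
eef_pos: [0.4195, 0.3758, 0.1752]
tool_rot: [2.226, 2.216, 0.006]
contact_force: [0.2, 1.1, -0.9]
width: 0.64
finger_force: 66.4
```

Emit:
{"api": "apply_moves", "payload": {"increments": [{"dx": 0, "dy": 0, "dz": -2, "turn": 0}, {"dx": 0, "dy": 0, "dz": -4.5, "turn": 0}, {"dx": 0, "dy": 0, "dz": -7, "turn": 0}, {"dx": 0, "dy": 0, "dz": -9, "turn": 0}, {"dx": 0, "dy": 0, "dz": -10.5, "turn": 0}, {"dx": 0, "dy": 0, "dz": -11.5, "turn": 0}, {"dx": 0, "dy": 0, "dz": -12, "turn": 0}, {"dx": 0, "dy": 0, "dz": -12, "turn": 0}, {"dx": 0, "dy": 0, "dz": -12, "turn": 0}]}}

```text
time_s: 16.95
eef_pos: [0.4195, 0.3745, 0.0545]
tool_rot: [2.227, 2.216, 0.002]
contact_force: [0.6, 0.4, -2.3]
width: 0.639
finger_force: 66.4
```

Emit:
{"api": "apply_moves", "payload": {"increments": [{"dx": 0, "dy": 0, "dz": -0.3, "turn": 0}, {"dx": 0, "dy": 0, "dz": -0.6, "turn": 0}, {"dx": 0, "dy": 0, "dz": -0.9, "turn": 0}, {"dx": 0, "dy": 0, "dz": -1.1, "turn": 0}, {"dx": 0, "dy": 0, "dz": -1.1, "turn": 0}]}}

```text
time_s: 17.58
eef_pos: [0.419, 0.3739, 0.0425]
tool_rot: [-2.227, -2.216, 0.001]
contact_force: [-0.5, 0.6, -1.8]
width: 0.642
finger_force: 66.4
```

```bash
python3 - <<'E'
from h import *
d=get('scene'); cv2.imwrite('pics/s6.png',cv2.resize(d['img'][190:310,130:290,::-1],None,fx=5,fy=5,interpolation=cv2.INTER_CUBIC))
E
```

```text
(no output)
```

View pics/s6.png

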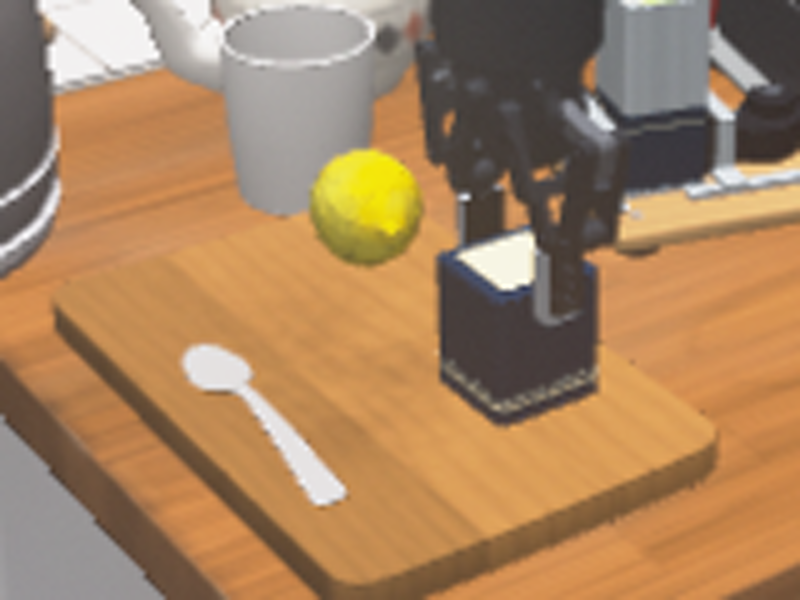

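The scene crop shows the lid just above the board, well inside its edges, with its bottom corner at (505,422). I'll lower it the last few millimetres until it touches.

Emit:
{"api": "apply_moves", "payload": {"increments": [{"dx": 0, "dy": 0, "dz": -0.1, "turn": 0}, {"dx": 0, "dy": 0, "dz": -0.2, "turn": 0}, {"dx": 0, "dy": 0, "dz": -0.3, "turn": 0}, {"dx": 0, "dy": 0, "dz": -0.3, "turn": 0}]}}

```text
time_s: 18.12
eef_pos: [0.4192, 0.374, 0.0398]
tool_rot: [2.227, 2.216, -0.0]
contact_force: [-0.2, -0.1, -2.1]
width: 0.637
finger_force: 66.4
```

Emit:
{"api": "apply_moves", "payload": {"increments": [{"dx": 0, "dy": 0, "dz": -0.1, "turn": 0}, {"dx": 0, "dy": 0, "dz": -0.2, "turn": 0}, {"dx": 0, "dy": 0, "dz": -0.2, "turn": 0}]}}

```text
time_s: 18.5
eef_pos: [0.4192, 0.3741, 0.0396]
tool_rot: [2.227, 2.215, 0.0]
contact_force: [-2.4, -4.1, 8.5]
width: 0.64
finger_force: 67.6
```

Contact is made at 8.5 N, so I'll release. I'll open while rising slightly to offset the pads' swing, then withdraw.

Emit:
{"api": "apply_moves", "payload": {"increments": [{"dx": 0, "dy": 0, "dz": 0.1, "turn": 0}, {"dx": 0, "dy": 0, "dz": 0.1, "turn": 0}, {"dx": 0, "dy": 0, "dz": 0.1, "turn": 0}, {"dx": 0, "dy": 0, "dz": 0.1, "turn": 0}, {"dx": 0, "dy": 0, "dz": 0.1, "turn": 0}, {"dx": 0, "dy": 0, "dz": 0.1, "turn": 0}], "fingers": 1.0}}

```text
time_s: 19.25
eef_pos: [0.4192, 0.374, 0.0388]
tool_rot: [-2.227, -2.216, 0.0]
contact_force: [0.6, -0.2, -0.6]
width: 0.996
finger_force: 0.0
```

Emit:
{"api": "apply_moves", "payload": {"increments": [{"dx": 0, "dy": 0, "dz": 1, "turn": 0}, {"dx": 0, "dy": 0, "dz": 3, "turn": 0}, {"dx": 0, "dy": 0, "dz": 6, "turn": 0}, {"dx": 0, "dy": 0, "dz": 10, "turn": 0}, {"dx": 0, "dy": -3, "dz": 14, "turn": 0}, {"dx": 0, "dy": -7, "dz": 18, "turn": 0}, {"dx": 0, "dy": -10, "dz": 19, "turn": 0}, {"dx": 0, "dy": -10, "dz": 19, "turn": 0}]}}

```text
time_s: 20.25
eef_pos: [0.4208, 0.2719, 0.2307]
tool_rot: [2.23, 2.208, 0.004]
contact_force: [0.4, -0.3, -0.3]
width: 0.999
finger_force: 0.0
```

```bash
python3 - <<'E'
from h import *
d=get('scene'); cv2.imwrite('pics/s7.png',cv2.resize(d['img'][150:310,130:340,::-1],None,fx=3.7,fy=3.7,interpolation=cv2.INTER_CUBIC))
print(ctrl.get_state()['time_s'])
E
```

```text
20.3
```

View pics/s7.png

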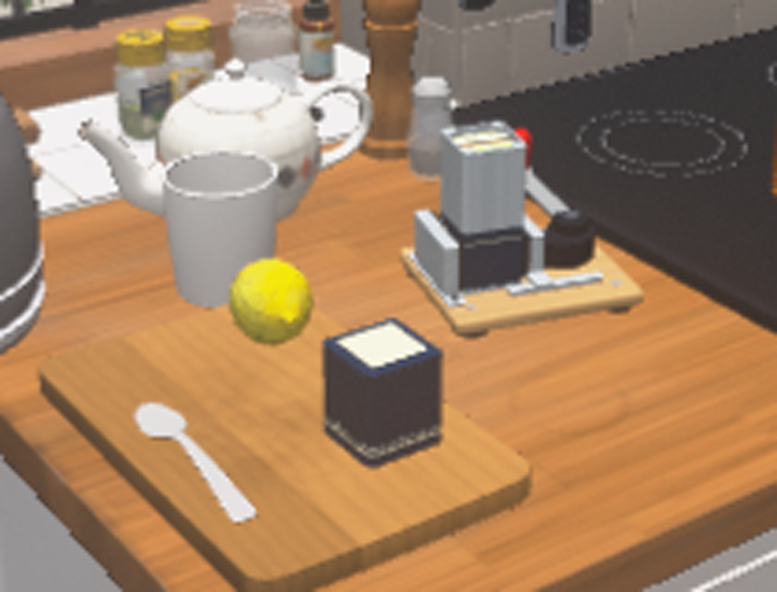

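The final picture shows the lid standing mouth down on the board at (382,395), the tin seated in the closed clamp, and everything else undisturbed.

```bash
python3 -c "
from plant import ctrl
print(ctrl.hand_in())"
```

```text
the job is handed in; nothing more can be done
None
```

The job is handed in at about 20 s of the 54 s allowed: the clamp is closed, and the lid was drawn off and set mouth down on the chopping board; the hand-in returned no verdict.

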